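Bolt the hatch of the sample store

ROBOT

A 6-joint arm with a two-finger parallel gripper is mounted at the origin on a cart in front of the work surface, level with it; the furniture and walls round the work are solid. World frame = base frame: x ahead of the robot, y to its left, z up, the work surface at z = 0. Lengths are in m, angles in rad, forces in N, time in s.
With the tool pointing down it reaches from about 0.225 to 0.725 m from the base axis. Payload 3.1 kg.
Tool frame: the origin (TCP) lies at the very end of the fingers, on their centre line; the grasp point (between the pads) lies 19 mm behind it (tcp_to_grasp is the z of the grasp point in the tool frame, in m); z points along the fingers, y is the direction in which the jaws open and shut (so a half turn about z gives the same grasp; the last joint's range is limited). The gripper opens to 85 mm and grips with 20 to 120 N. Pads are 22 mm wide; open, the fingers measure 114 mm over their backs; the gripper's body (76 mm by 85 mm) begins 54 mm behind the grasp point. The pads swing forward as they close: fully open they stand 13 mm farther back than shut.
Start: joints at [-1.369, 0.048, 0.099, 1.622, 0, 1.443], TCP at [0.17, -0.497, 0.231] pointing down, gripper open.
Joint ranges: [-2.91, 2.91], [-0.99, 1.94], [-1.21, 1.42], [-2.12, 2.29], [-1.49, 1.47], [-3.14, 3.14]. Speed limits (rad/s): [2.79, 2.79, 3.14, 3.14, 3.14, 3.14].

INTERFACE

Orientations are given as a unit quaternion [x, y, z, w].
In Python, from workcell import * gives the robot as it stands.
- The arm moves only by the tool servo_tool, never from a script. Its argument "plan" is a list of rows, each a list of 3 entries, a list of its own where there are three numbers: the opening, from 0 (shut) to 1 (fully open), then the shift along the tool's x, y, z in m, then the turn about the tool's z in rad. A call has exactly 5 rows; each row shifts and turns the commanded pose from where the row before left it, along the tool's axes as they then stand; what a row does not reach is not made up. A row lasts 1/8 s, in which the tool goes at most 62.5 mm and 10.7 degrees, less where a joint would pass 70% of its speed; a pose out of reach is approached as far as the arm can. A call with a gripper value outside its range is refused whole. The fingers move at their own pace and stop on an object; "force" is the grip in N (left out, the last holds). Time passes only in rows, so rows that do not move let the fingers close, or fill a call up. It gives the time, the measured TCP pose, the force and the opening at its end, in the units of the state.
- get_state(): the state, without advancing time (a new reading comes with each control period).
- capture(name): name is "scene" or "side" or "wrist"; returns (picture, depth): 480x640x3 uint8, blue, green, red; 480x640 float32, m along the optical axis (not along the pixel's ray), 0 where there is no reading.
- camera_model(name): a dict with "mtx" (3x3 intrinsics, pixels), "cam_to_world" (4x4, takes a point from camera to world coordinates). Camera axes: x right, y down, z forward; pixel columns grow to the right and rows downward; lengths in m; the calibration is good to about 2 mm. A picture is of the moment at which its call begins: read the wrist's pose just before it. camera_model takes no time and is no camera call; for the wrist camera it gives the pose at the moment of the call.
- job_done(): hands the job in, once; it reports no verdict.
The state is a dict: "t": time; "joint_pos": joint angles; "qvel": joint speeds; "joint_torque": joint torques, N m; "eef_pos": TCP position; "tool_rot": TCP orientation; "wrist_force": force on the tool from outside, world axes, zero at the start; "ft_torque": the same for the moment, N m; "width": opening from 0.0 (shut) to 1.0 (fully open).
Only numpy, scipy, OpenCV 4.12 (cv2) and the standard library are available. Lean on these libraries where they do the work, as an engineer would, in place of code of your own. Each camera call takes 0.05 s, during which the arm holds its last target.

TASK

The top hatch of the grey steel sample store is shut but not bolted. Slide its barrel bolt across by the red knob until the handle meets the yellow-faced end stop, then turn the handle down towards the front into the notch until it rests on the notch's bottom, and let go. Do it gently, by feel, without forcing anything against the notch bracket, and leave the timer and the two bottles standing where they are.

Things in the scene. Friction and masses are not known exactly. Their poses are not given: they have to be found in the camera images.
- store: Fixed grey steel box, 170 (x) x 260 (y) x 100 mm high, with a white hatch in the right part of its top; origin at the centre of its underside, z up, -x to its front (the robot's side), +y to its left. The bolt's rod lies along y, 20 mm above the deck, 51 mm in front of the middle; the front face is 34 mm in front of the rod's axis, so the lowered knob hangs clear before the box.
- hub (a point): Point on the axis of the 14 mm steel bolt rod, right under the handle; slides with the bolt. Axes as the store's: z up, -x to the front, the bolt slides shut towards -y. The handle turns about this point, round the y axis. Steel straps over the rod reach 12 mm above its axis.
- knob (a point): Centre of the red ball knob, 18 mm across, on the end of the handle: 60 mm from the hub, on a round steel stem 8 mm thick. Can be pinched from above with the fingers on its two y sides; held so, it can turn between the fingers.
- bolt (a joint): How far the bolt is slid shut (towards the store's -y), m: 0 = fully drawn; starts at 0 to 0.012. The handle meets the end stop somewhere between 0.035 and 0.054, differing from store to store. Sliding takes about 3 N.
- handle (a joint): Angle of the handle, rad: 0 = straight up, +pi/2 = level, pointing to the store's front (-x). Starts at -0.25 to 0.25 and stays where it is left; turning takes about 1.5 N at the knob. Fully down on the notch's bottom it reads about 1.5; away from the notch the guide wall stops it at about 0.95.
- keeper: Dark rail that carries the notch bracket; origin on the rod's axis at the store's y = 0. Where along it the bracket is clamped is NOT given: feel it. Guide wall 24 to 30 mm before the axis, top 12 mm over it; 11 mm wide notch in it; end stop across the rod, 12 to 28 mm over the axis: a handle touching it is 1.5 mm past the notch's middle. Thinly rubber-faced and firm: gives under 1 mm at 10 N; 25 N is too much.
- timer: Small white count-down timer, 73 x 65 x 19 mm, lying loose on the hatch; origin at the centre of its underside.
- reagent_bottle: Small bottle with pale pink contents, 31 mm across, 109 mm high, standing loose on the deck behind the bolt; origin at the centre of its underside.
- media_bottle: Clear bottle with a yellow-orange cap, 71 mm across, 132 mm high, standing loose on the worktop to the left of the store; origin at the centre of its underside.

How it is judged:
By the outcome, as a careful person would: the job done as asked, in the order asked, and still so for the second after the job is handed in, with the robot touching nothing.
It also fails if it takes over 43 s, if anything falls off the work surface, if the arm or the gripper's body presses on something with over 40 N, if the wrist force passes 120 N, or if a joint passes its speed limit or range.

## Working session

There is one attempt and no reset: what is moved stays moved. The work goes in short steps, Python scripts to look and compute and a tool call to move; the robot and the scene stay as the last step left them, time stands still between calls to the robot, and variables do not carry over. Pictures are saved under pics/ and viewed, and the job is handed in when it is done.

Besides the shell and the picture viewer there is one more tool, called after "Emit:" in YAML: its name, and indented under it one key for each argument. servo_tool: Moves the arm, as the interface text tells. Its arguments: {"type":"object","properties":{"plan":{"type":"array"},"force":{"type":"number"}},"required":["plan"]}

```bash
mkdir -p pics; ls; cat > h.py <<'E'
from workcell import *
import numpy as np, cv2
def snap(n,tag):
    m=camera_model(n); im,d=capture(n); cv2.imwrite(f'pics/{tag}.png',im); np.savez(f'pics/{tag}.npz',im=im,d=d,K=m['mtx'],T=m['cam_to_world']); return im,d,np.array(m['mtx']),np.array(m['cam_to_world'])
def cloud(d,K,T):
    v,u=np.mgrid[:480,:640]; P=np.stack([(u-K[0,2])/K[0,0]*d,(v-K[1,2])/K[1,1]*d,d],-1); return P@T[:3,:3].T+T[:3,3]
E
python3 - <<'E'
from h import *
print(get_state())
for n in ['scene','side']:
    im,d,K,T=snap(n,n+'0'); P=cloud(d,K,T)
    b,g,r=[im[...,i].astype(int) for i in range(3)]
    m=((r>120)&(g<70)&(b<70)).astype(np.uint8)
    c,l,s,ce=cv2.connectedComponentsWithStats(m)
    for i in range(1,c):
        if s[i,4]>20:
            q=P[(l==i)&(d>0)]; print(n,s[i],ce[i],np.median(q,0),q.min(0),q.max(0), T[:3,3])
E
```

```text
pics
{'t': 0.0, 'joint_pos': array([-1.36882535e+00,  4.87248376e-02,  9.76138699e-02,  1.62196765e+00,
       -6.34398407e-06,  1.44300352e+00]), 'qvel': array([-0.0006834 ,  0.00036683, -0.00170738,  0.00130494, -0.00011619,
       -0.00051704]), 'joint_torque': array([-1.79295007e-04, -3.38781166e+01,  3.20015860e+01,  2.03275681e-02,
       -3.15238003e-05, -4.02357870e-06]), 'eef_pos': array([ 0.16987565, -0.49613305,  0.23013864]), 'tool_rot': array([ 9.86437105e-01,  1.64135724e-01, -4.54842250e-05, -1.14024523e-03]), 'wrist_force': array([ 0.40350369,  0.6219958 , -0.01775757]), 'ft_torque': array([ 0.03231717, -0.0252309 ,  0.00614917]), 'width': 0.99982582843521}
scene [338 171  10   9  69] [342.57971014 175.        ] [0.53814744 0.13262956 0.18399382] [ 0.3281005   0.12378024 -0.00187292] [0.54339681 0.1627127  0.1902673 ] [1.17287495 0.01718925 0.78797746]
side [273 207   9  10  68] [276.88235294 211.61764706] [0.53227171 0.12599447 0.18132113] [0.52579885 0.12174539 0.17161477] [0.54031239 0.13364429 0.18815305] [ 0.39847803 -0.59654491  0.54927816]
```

View pics/scene0.png

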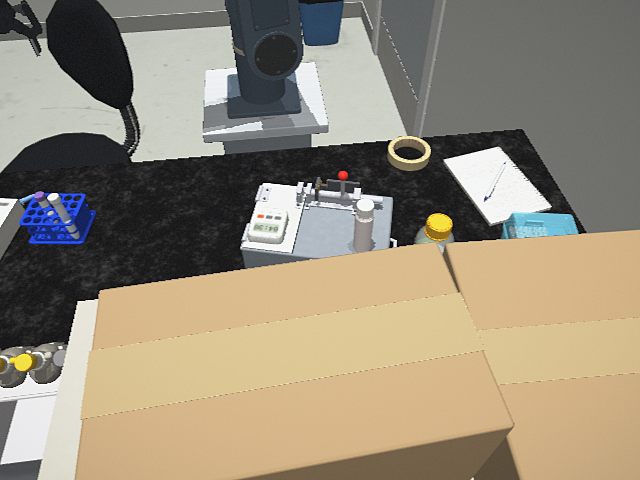

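View pics/side0.png

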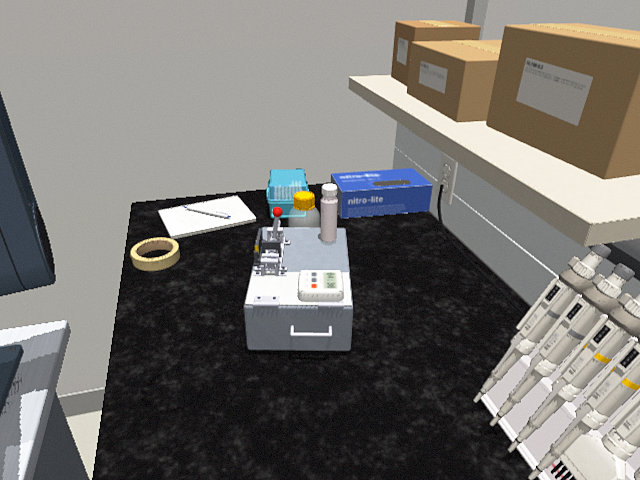

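```bash
python3 - <<'E'
from h import *
from scipy.optimize import least_squares
allp=[]
rays=[]
for n,px in [('scene',(342.58,175.0)),('side',(276.88,211.6))]:
    z=np.load(f'pics/{n}0.npz'); P=cloud(z['d'],z['K'],z['T']); K,T=z['K'],z['T']
    r=T[:3,:3]@np.array([(px[0]-K[0,2])/K[0,0],(px[1]-K[1,2])/K[1,1],1]); rays.append((T[:3,3],r/np.linalg.norm(r)))
    m=(z['d']>0)&(abs(P[...,2]-0.1)<0.004)&(P[...,0]>0.4)&(P[...,0]<0.8)&(abs(P[...,1])<0.3)
    q=P[m][:,:2]; print(n,len(q),np.median(P[m][:,2]))
    hull=cv2.minAreaRect(q.astype(np.float32)); print(hull, cv2.boxPoints(hull))
A=sum(np.eye(3)-np.outer(r,r) for o,r in rays); b=sum((np.eye(3)-np.outer(r,r))@o for o,r in rays)
X=np.linalg.solve(A,b); print('knob',X,[np.linalg.norm((np.eye(3)-np.outer(r,r))@(X-o)) for o,r in rays])
for n,c in [('scene',(230,150,410,280)),('side',(220,180,380,370))]:
    im=cv2.imread(f'pics/{n}0.png')[c[1]:c[3],c[0]:c[2]]
    cv2.imwrite(f'pics/{n}0c.png',cv2.resize(im,None,fx=3 if n=='side' else 4,fy=3 if n=='side' else 4,interpolation=cv2.INTER_CUBIC))
E
```

```text
scene 5545 0.10050686438923329
((0.5789574384689331, 0.13308683037757874), (0.3555399775505066, 0.1709749698638916), 74.62796783447266) [[ 0.44940403 -0.01566194]
 [ 0.61426234 -0.06098492]
 [ 0.7085109   0.28183562]
 [ 0.54365253  0.32715857]]
side 5408 0.09986269038850842
((0.5980762839317322, -0.027544468641281128), (0.27413809299468994, 0.625177800655365), 16.21508026123047) [[ 0.37917125  0.23433402]
 [ 0.55374837 -0.36597434]
 [ 0.8169813  -0.28942296]
 [ 0.6424042   0.3108854 ]]
knob [0.53291472 0.13197817 0.17886495] [np.float64(0.000894302565821662), np.float64(0.000894302565821699)]
```

View pics/scene0c.png

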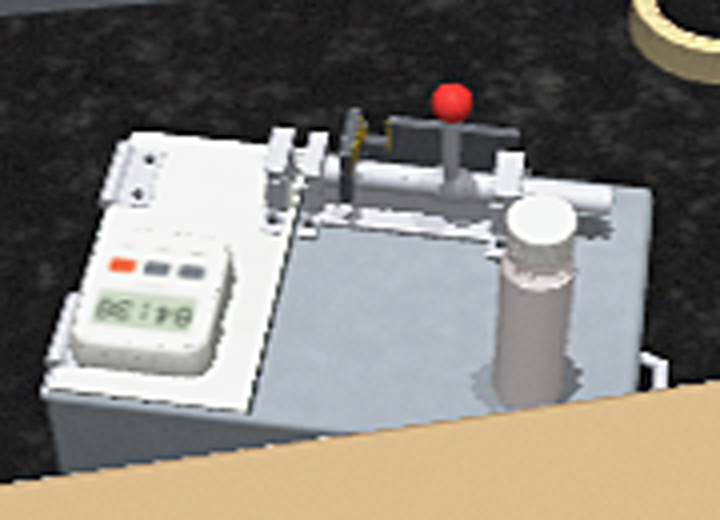

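View pics/side0c.png

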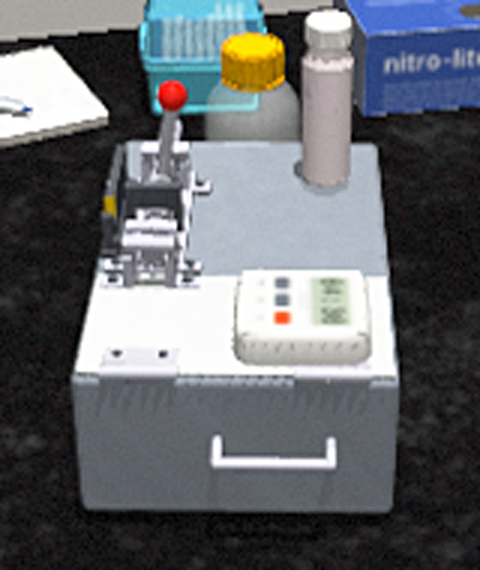

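```bash
python3 - <<'E'
from h import *
for n in ['scene','side']:
    z=np.load(f'pics/{n}0.npz'); P=cloud(z['d'],z['K'],z['T'])
    m=(z['d']>0)&(abs(P[...,2]-0.1)<0.004)&(P[...,0]>0.4)&(P[...,0]<0.8)&(P[...,1]<0.3)
    m=cv2.morphologyEx(m.astype(np.uint8),cv2.MORPH_OPEN,np.ones((3,3)))
    c,l,s,ce=cv2.connectedComponentsWithStats(m); 
    k=1+np.argmax(s[1:,4]); q=P[l==k][:,:2]; 
    print(n,s[k],cv2.minAreaRect(q.astype(np.float32)),cv2.boxPoints(cv2.minAreaRect(q.astype(np.float32))))
    # rod/bracket tops
    m=(z['d']>0)&(P[...,2]>0.11)&(P[...,2]<0.16)&(P[...,0]>0.45)&(P[...,0]<0.75)&(P[...,1]<0.25)&(P[...,1]>-.1)
    q=P[m]; 
    # yellow
    b,g,r=[z['im'][...,i].astype(int) for i in range(3)]
    y=m&(r>110)&(g>80)&(b<60); print('yellow',y.sum(),np.median(P[y],0) if y.any() else 0, np.argwhere(y)[:4])
E
```

```text
scene [ 248  206  108   53 3181] ((0.5825312733650208, 0.05840021371841431), (0.18898449838161469, 0.12215181440114975), 74.71174621582031) [[ 0.49870145 -0.01664389]
 [ 0.61653054 -0.0488523 ]
 [ 0.6663611   0.13344431]
 [ 0.548532    0.16565272]]
yellow 8 [0.53613961 0.03655244 0.1295119 ] [[179 320]
 [183 319]
 [183 320]
 [185 319]]
side [ 245  227  108   82 4551] ((0.5654930472373962, 0.08580049872398376), (0.26255422830581665, 0.16800208389759064), 73.88035583496094) [[ 0.4483463  -0.01699294]
 [ 0.6097432  -0.06363772]
 [ 0.68263984  0.18859394]
 [ 0.5212429   0.23523872]]
yellow 28 [0.49191391 0.10881508 0.12208943] [[246 255]
 [246 256]
 [246 257]
 [247 255]]
```

```bash
cat > pl.py <<'E'
from h import *
from scipy.spatial.transform import Rotation as R
def plan(goal,turn,n):
    s=get_state(); r=R.from_quat(s['tool_rot']); p=np.array(s['eef_pos']); d=(np.array(goal)-p)/n
    for i in range(n):
        print([np.round(r.inv().apply(d),3).tolist(),round(turn/n,3)]); r=r*R.from_euler('z',turn/n)
    print('final x axis',r.apply([1,0,0]))
E
python3 - <<'E'
from pl import *
plan([0.533,0.132,0.28],-2.535,15)
for n in ['scene','side']:
    z=np.load(f'pics/{n}0.npz'); P=cloud(z['d'],z['K'],z['T'])
    for zr in [(0.14,0.215),(0.112,0.122)]:
        m=(z['d']>0)&(P[...,2]>zr[0])&(P[...,2]<zr[1])&(P[...,0]>0.45)&(P[...,0]<0.75)&(P[...,1]<0.22)&(P[...,1]>-.1)
        c,l,s,ce=cv2.connectedComponentsWithStats(m.astype(np.uint8))
        for i in range(1,c):
            if s[i,4]>30:
                q=P[l==i]-[0.5655,0.0858,0]; a=np.c_[q[:,0]*.961-q[:,1]*.276,q[:,0]*.276+q[:,1]*.961,q[:,2]]
                print(n,zr,s[i],np.percentile(a,[3,50,97],axis=0).round(3).tolist())
E
```

```text
[[0.036, -0.032, -0.003], -0.169]
[[0.041, -0.025, -0.003], -0.169]
[[0.045, -0.018, -0.003], -0.169]
[[0.047, -0.01, -0.003], -0.169]
[[0.048, -0.002, -0.003], -0.169]
[[0.048, 0.006, -0.003], -0.169]
[[0.046, 0.014, -0.003], -0.169]
[[0.043, 0.022, -0.003], -0.169]
[[0.039, 0.029, -0.003], -0.169]
[[0.034, 0.035, -0.003], -0.169]
[[0.027, 0.04, -0.003], -0.169]
[[0.02, 0.044, -0.003], -0.169]
[[0.012, 0.047, -0.003], -0.169]
[[0.004, 0.048, -0.003], -0.169]
[[-0.004, 0.048, -0.003], -0.169]
final x axis [-0.96193762  0.27326731  0.00099693]
scene (0.14, 0.215) [338 171  10  20 121] [[-0.047, 0.03, 0.143], [-0.041, 0.037, 0.18], [-0.035, 0.044, 0.188]]
scene (0.14, 0.215) [315 177   6  15  57] [[-0.066, -0.014, 0.141], [-0.049, -0.01, 0.147], [-0.035, -0.008, 0.15]]
scene (0.14, 0.215) [354 199  21  41 678] [[0.041, 0.07, 0.142], [0.059, 0.084, 0.185], [0.064, 0.097, 0.21]]
scene (0.112, 0.122) [321 184  20   6  72] [[-0.079, -0.008, 0.112], [-0.077, 0.008, 0.116], [-0.074, 0.028, 0.121]]
scene (0.112, 0.122) [345 186  11   5  37] [[-0.077, 0.038, 0.113], [-0.076, 0.047, 0.117], [-0
[... 464 characters left out ...]
88, 0.208]]
side (0.14, 0.215) [273 207  10  25 153] [[-0.051, 0.027, 0.141], [-0.045, 0.032, 0.173], [-0.036, 0.036, 0.186]]
side (0.14, 0.215) [262 240  19   6  93] [[-0.066, -0.016, 0.141], [-0.05, -0.013, 0.146], [-0.035, -0.009, 0.148]]
side (0.112, 0.122) [321 229  16   8  73] [[0.035, 0.066, 0.112], [0.048, 0.07, 0.117], [0.063, 0.078, 0.121]]
side (0.112, 0.122) [254 233   9  26  52] [[-0.081, -0.015, 0.112], [-0.076, 0.003, 0.118], [-0.075, 0.062, 0.121]]
side (0.112, 0.122) [275 258   5  13  35] [[-0.042, -0.052, 0.113], [-0.038, -0.048, 0.119], [-0.037, -0.027, 0.122]]
side (0.112, 0.122) [298 270  46  28 986] [[0.001, -0.12, 0.113], [0.033, -0.099, 0.121], [0.067, -0.063, 0.122]]
```

Emit:
servo_tool:
  plan:
    - [0.6,[0.036,-0.032,-0.003],-0.169]
    - [0.6,[0.041,-0.025,-0.003],-0.169]
    - [0.6,[0.045,-0.018,-0.003],-0.169]
    - [0.6,[0.047,-0.01,-0.003],-0.169]
    - [0.6,[0.048,-0.002,-0.003],-0.169]

```text
t: 0.72
eef_pos: [0.2904, -0.2864, 0.2459]
tool_rot: [0.831, 0.556, 0.0, -0.0]
wrist_force: [0.3, 0.1, 0.2]
width: 0.599
```

Emit:
servo_tool:
  plan:
    - [0.6,[0.048,0.006,-0.003],-0.169]
    - [0.6,[0.046,0.014,-0.003],-0.169]
    - [0.6,[0.043,0.022,-0.003],-0.169]
    - [0.6,[0.039,0.029,-0.003],-0.169]
    - [0.6,[0.034,0.035,-0.003],-0.169]

```text
t: 1.35
eef_pos: [0.4116, -0.0768, 0.261]
tool_rot: [0.53, 0.848, -0.0, -0.0]
wrist_force: [0.5, -0.8, -0.2]
width: 0.6
```

Emit:
servo_tool:
  plan:
    - [0.6,[0.027,0.04,-0.003],-0.169]
    - [0.6,[0.02,0.044,-0.003],-0.169]
    - [0.6,[0.012,0.047,-0.003],-0.169]
    - [0.6,[0.004,0.048,-0.003],-0.169]
    - [0.6,[-0.004,0.048,-0.003],-0.169]

```text
t: 1.98
eef_pos: [0.5336, 0.1314, 0.2758]
tool_rot: [0.135, 0.991, -0.0, -0.0]
wrist_force: [0.9, -0.3, -0.2]
width: 0.604
```

```bash
python3 - <<'E'
from h import *
im,d,K,T=snap('wrist','w1'); P=cloud(d,K,T)
b,g,r=[im[...,i].astype(int) for i in range(3)]
m=((r>110)&(g<70)&(b<70)).astype(np.uint8)
c,l,s,ce=cv2.connectedComponentsWithStats(m)
for i in range(1,c):
    if s[i,4]>50:
        (u,v),rad=cv2.minEnclosingCircle(np.argwhere(l==i)[:,::-1].astype(np.float32))
        ray=T[:3,:3]@np.array([(u-K[0,2])/K[0,0],(v-K[1,2])/K[1,1],1]); 
        print(s[i],(u,v,rad),'at z .179',T[:3,3]+ray*(0.179-T[2,3])/ray[2], 'range by size',K[0,0]*.009/rad, T[:3,3])
E
```

```text
[311 228  28  27 550] (324.5, 240.64285278320312, 13.808191299438477) at z .179 [0.53369921 0.13147551 0.179     ] range by size 0.27347433419068895 [0.45418854 0.15313119 0.41875474]
```

View pics/w1.png

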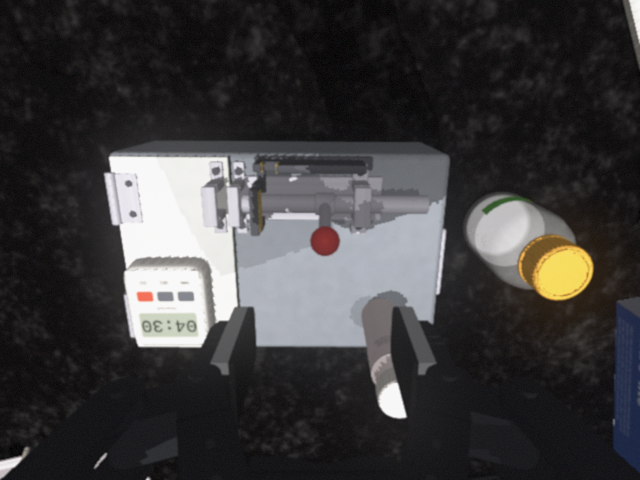

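Emit:
servo_tool:
  plan:
    - [0.6,[0,0,0.03],0]
    - [0.55,[0,0,0.03],0]
    - [0.5,[0,0,0.03],0]
    - [0.45,[0,0,0.016],0]
    - [0.4,[0,0,0.005],0]
  force: 20

```text
t: 2.65
eef_pos: [0.5324, 0.1297, 0.164]
tool_rot: [0.138, 0.99, -0.0, -0.001]
wrist_force: [-0.1, -1.0, -0.3]
width: 0.402
```

Emit:
servo_tool:
  plan:
    - [0.3,[0,0,0],0]
    - [0.25,[0,0,0],0]
    - [0.22,[0,0,0],0]
    - [0.15,[0,0,0],0]
    - [0.1,[0,0,0],0]
  force: 20

```text
t: 3.28
eef_pos: [0.5341, 0.1304, 0.1667]
tool_rot: [0.138, 0.99, 0.001, 0.001]
wrist_force: [0.5, 2.2, 5.0]
width: 0.19
```

```bash
python3 - <<'E'
from h import *
s=get_state(); print(s['eef_pos'],s['wrist_force'],s['width'])
im,d,K,T=snap('side','s2'); cv2.imwrite('pics/s2c.png',cv2.resize(im[150:300,200:400],None,fx=4,fy=4,interpolation=cv2.INTER_CUBIC))
im,d,K,T=snap('wrist','w2')
E
```

```text
[0.53408178 0.13043376 0.16672034] [0.5407687  2.17109618 4.95899812] 0.1902697983503688
```

View pics/s2c.png

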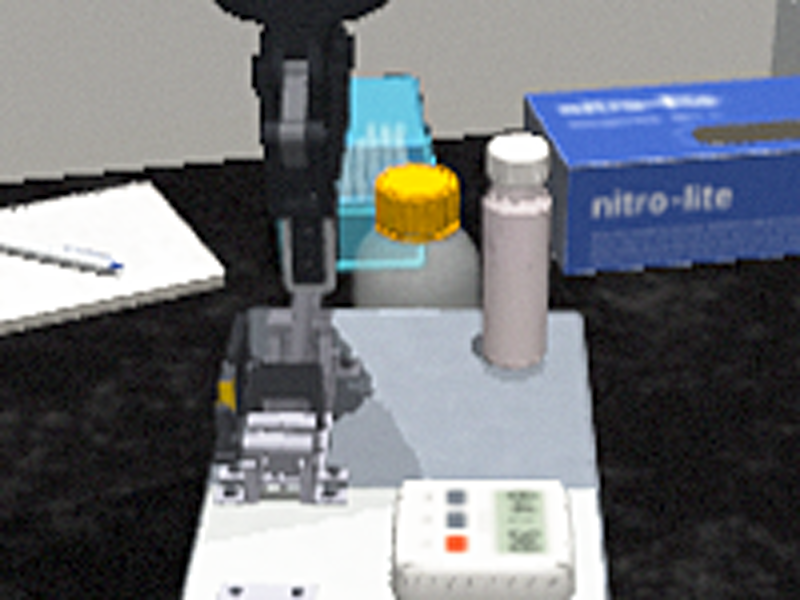

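View pics/w2.png

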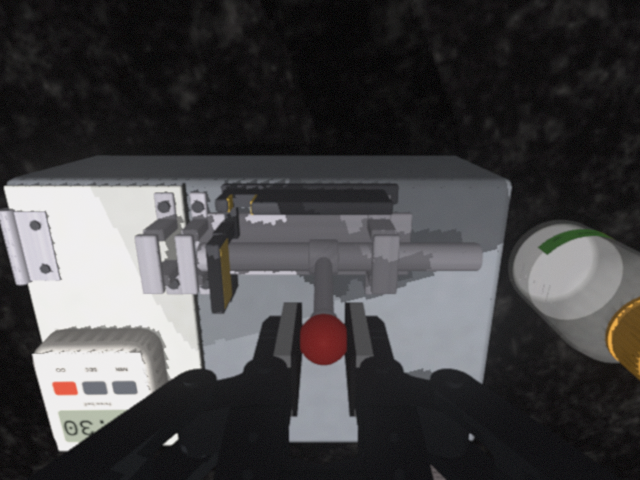

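Emit:
servo_tool:
  plan:
    - [0.1,[0,-0.003,-0.002],0]
    - [0.1,[0,-0.005,0],0]
    - [0.1,[0,-0.005,0],0]
    - [0.1,[0,-0.005,0],0]
    - [0.1,[0,-0.005,0],0]

```text
t: 4.0
eef_pos: [0.5267, 0.1074, 0.167]
tool_rot: [0.138, 0.99, -0.0, -0.0]
wrist_force: [2.3, 2.7, -1.3]
width: 0.188
```

```bash
cat > st.py <<'E'
from h import *
s=get_state(); p=np.array(s['eef_pos'])-[0.5655,0.0858,0]; f=s['wrist_force']
c,sn=.9617,.274
M=np.array([[c,-sn,0],[sn,c,0],[0,0,1]])
print(round(s['t'],2),'store pos mm',(M@p*1000).round(2),'F store',(M@f).round(2),'w',round(s['width'],3),'mom',(M@s['ft_torque']).round(2))
E
python3 st.py
```

```text
4.0 store pos mm [-43.22  10.1  166.96] F store [ 1.5   3.19 -1.29] w 0.188 mom [ 0.67 -0.34 -0.03]
```

Emit:
servo_tool:
  plan:
    - [0.1,[0,-0.004,0],0]
    - [0.1,[0,-0.003,0],0]
    - [0.1,[0,-0.001,0],0]
    - [0.1,[0,-0.001,0],0]
    - [0.1,[0,-0.001,0],0]

```text
t: 4.62
eef_pos: [0.524, 0.0982, 0.167]
tool_rot: [0.138, 0.99, -0.0, -0.0]
wrist_force: [2.0, 3.0, -2.4]
width: 0.191
```

```bash
python3 st.py
```

```text
4.62 store pos mm [-43.31   0.56 166.98] F store [ 1.15  3.46 -2.43] w 0.191 mom [ 0.58 -0.27  0.08]
```

Emit:
servo_tool:
  plan:
    - [0.1,[0,-0.001,0],0]
    - [0.1,[0,-0.001,0],0]
    - [0.1,[0,-0.001,0],0]
    - [0.1,[0,0,0],0]
    - [0.1,[0,0,0],0]

```text
t: 5.25
eef_pos: [0.5231, 0.0952, 0.167]
tool_rot: [0.138, 0.99, -0.0, -0.0]
wrist_force: [1.6, 1.7, -4.6]
width: 0.187
```

```bash
python3 st.py
```

```text
5.25 store pos mm [-43.33  -2.58 167.04] F store [ 1.12  2.07 -4.64] w 0.187 mom [ 0.41 -0.17 -0.01]
```

Emit:
servo_tool:
  plan:
    - [0.1,[0,-0.001,0.001],0]
    - [0.1,[0,-0.001,0],0]
    - [0.1,[0,0,0],0]
    - [0.1,[0,0,0],0]
    - [0.1,[0,0,0],0]

```text
t: 5.88
eef_pos: [0.523, 0.0934, 0.1668]
tool_rot: [0.138, 0.99, 0.0, 0.0]
wrist_force: [-1.4, 2.1, 0.1]
width: 0.187
```

```bash
python3 st.py
```

```text
5.88 store pos mm [-42.91  -4.32 166.83] F store [-1.95  1.67  0.05] w 0.187 mom [0.53 0.22 0.02]
```

Emit:
servo_tool:
  plan:
    - [0.1,[0,-0.001,0],0]
    - [0.1,[0,0,0],0]
    - [0.1,[0,-0.001,0],0]
    - [0.1,[0,0,0],0]
    - [0.1,[0,0,0],0]

```text
t: 6.5
eef_pos: [0.523, 0.0931, 0.1668]
tool_rot: [0.138, 0.99, 0.002, 0.001]
wrist_force: [1.0, 7.8, 1.8]
width: 0.186
```

```bash
python3 st.py
```

```text
6.5 store pos mm [-42.87  -4.67 166.82] F store [-1.17  7.75  1.8 ] w 0.186 mom [1.51 0.23 0.01]
```

Emit:
servo_tool:
  plan:
    - [0.1,[0,0.001,0],0]
    - [0.1,[0,0.001,0],0]
    - [0.1,[0,0.001,0],0]
    - [0.1,[0,0.0005,0],0]
    - [0.1,[0,0,0],0]

```text
t: 7.12
eef_pos: [0.5233, 0.0934, 0.1667]
tool_rot: [0.138, 0.99, -0.002, 0.0]
wrist_force: [-1.5, -1.0, 4.2]
width: 0.188
```

```bash
python3 st.py
```

```text
7.12 store pos mm [-42.64  -4.25 166.71] F store [-1.13 -1.36  4.21] w 0.188 mom [-0.35  0.18  0.01]
```

Emit:
servo_tool:
  plan:
    - [0.1,[0,0.001,0],0]
    - [0.1,[0,0.0005,0],0]
    - [0.1,[0,0,0],0]
    - [0.1,[0,0,0],0]
    - [0.1,[0,0,0],0]

```text
t: 7.75
eef_pos: [0.5237, 0.0946, 0.1667]
tool_rot: [0.139, 0.99, -0.002, 0.0]
wrist_force: [-1.7, -3.0, 5.8]
width: 0.19
```

```bash
python3 st.py
```

```text
7.75 store pos mm [-42.57  -2.99 166.72] F store [-0.84 -3.39  5.78] w 0.19 mom [-0.47  0.11  0.01]
```

Emit:
servo_tool:
  plan:
    - [0.1,[0.0084,-0.0004,-0.0016],0]
    - [0.1,[0.0072,0,0.0004],0]
    - [0.1,[0.0077,0,0.0014],0]
    - [0.1,[0.0074,0,0.0024],0]
    - [0.1,[0.0065,0,0.0031],0]

```text
t: 8.38
eef_pos: [0.4872, 0.1062, 0.1608]
tool_rot: [0.138, 0.99, -0.0, 0.0]
wrist_force: [0.2, -2.4, 3.6]
width: 0.191
```

```bash
python3 st.py
```

```text
8.38 store pos mm [-80.93  -1.81 160.82] F store [ 0.85 -2.24  3.62] w 0.191 mom [-0.53 -0.28 -0.02]
```

Emit:
servo_tool:
  plan:
    - [0.1,[0,-0.001,-0.001],0]
    - [0.1,[0,-0.001,0],0]
    - [0.1,[0,-0.001,0],0]
    - [0.1,[0,-0.001,0],0]
    - [0.1,[0,0,0],0]

```text
t: 9.0
eef_pos: [0.4867, 0.1035, 0.1611]
tool_rot: [0.138, 0.99, 0.002, -0.001]
wrist_force: [0.8, 4.4, -2.6]
width: 0.182
```

```bash
python3 st.py
```

```text
9.0 store pos mm [-80.68  -4.58 161.07] F store [-0.44  4.49 -2.56] w 0.182 mom [ 1.18 -0.05  0.01]
```

Emit:
servo_tool:
  plan:
    - [0.1,[0,-0.001,0],0]
    - [0.1,[0,0,0],0]
    - [0.1,[0,0,0],0]
    - [0.1,[0,0,0],0]
    - [0.1,[0,0,0],0]

```text
t: 9.62
eef_pos: [0.4866, 0.1034, 0.1611]
tool_rot: [0.137, 0.991, 0.003, -0.0]
wrist_force: [2.5, 7.5, -4.4]
width: 0.188
```

```bash
python3 st.py
```

```text
9.62 store pos mm [-80.69  -4.65 161.07] F store [ 0.37  7.9  -4.37] w 0.188 mom [ 1.58 -0.11  0.02]
```

Emit:
servo_tool:
  plan:
    - [0.1,[0,0.002,0.001],0]
    - [0.1,[0,0.0015,0],0]
    - [0.1,[0,0.0012,0],0]
    - [0.1,[0,0,0],0]
    - [0.1,[0,0,0],0]

```text
t: 10.25
eef_pos: [0.4876, 0.1053, 0.161]
tool_rot: [0.138, 0.99, -0.0, 0.0]
wrist_force: [-2.5, -2.2, 4.9]
width: 0.187
```

```bash
python3 st.py
```

```text
10.25 store pos mm [-80.29  -2.55 161.01] F store [-1.8  -2.75  4.89] w 0.187 mom [-0.56  0.48 -0.02]
```

Emit:
servo_tool:
  plan:
    - [0.1,[0,-0.0012,0],0]
    - [0.1,[0.0046,0,0.0026],0]
    - [0.1,[0.0048,0,0.0036],0]
    - [0.1,[0.0044,0,0.0041],0]
    - [0.1,[0.004,0,0.0045],0]

```text
t: 10.88
eef_pos: [0.4712, 0.1099, 0.1473]
tool_rot: [0.138, 0.99, 0.001, 0.002]
wrist_force: [-3.5, -0.2, 7.0]
width: 0.188
```

```bash
python3 st.py
```

```text
10.88 store pos mm [-97.27  -2.61 147.32] F store [-3.29 -1.1   6.99] w 0.188 mom [-0.11  0.48 -0.02]
```

Emit:
servo_tool:
  plan:
    - [0.1,[0.001,-0.0004,-0.001],0]
    - [0.1,[0.0028,0,0.0039],0]
    - [0.1,[0.0025,0,0.0041],0]
    - [0.1,[0.0011,0,0.0022],0]
    - [0.1,[0,0,0],0]

```text
t: 11.5
eef_pos: [0.4622, 0.1115, 0.1362]
tool_rot: [0.138, 0.99, 0.0, -0.001]
wrist_force: [-2.1, 3.1, 4.4]
width: 0.19
```

```bash
python3 st.py
```

```text
11.5 store pos mm [-106.42   -3.57  136.18] F store [-2.9   2.36  4.36] w 0.19 mom [0.58 0.48 0.05]
```

Emit:
servo_tool:
  plan:
    - [0.1,[0.0015,0.0005,0.0015],0]
    - [0.1,[0.002,0,0.0043],0]
    - [0.1,[0.0016,0,0.0045],0]
    - [0.1,[0.001,0,0.003],0]
    - [0.1,[0,0,0],0]

```text
t: 12.12
eef_pos: [0.4565, 0.1132, 0.1223]
tool_rot: [0.138, 0.99, -0.0, -0.001]
wrist_force: [-3.3, 2.0, 0.6]
width: 0.19
```

```bash
python3 st.py
```

```text
12.12 store pos mm [-112.38   -3.5   122.3 ] F store [-3.67  1.01  0.6 ] w 0.19 mom [0.22 0.48 0.01]
```

Emit:
servo_tool:
  plan:
    - [0.1,[0.0015,0.0003,0.002],0]
    - [0.1,[0.0005,0,0.003],0]
    - [0.1,[0.0003,0,0.002],0]
    - [0.1,[0,0,0],0]
    - [0.1,[0,0,0],0]

```text
t: 12.75
eef_pos: [0.4548, 0.1138, 0.1158]
tool_rot: [0.138, 0.99, -0.001, -0.0]
wrist_force: [-2.6, -1.5, 1.5]
width: 0.19
```

```bash
python3 st.py
```

```text
12.75 store pos mm [-114.1    -3.37  115.8 ] F store [-2.08 -2.11  1.48] w 0.19 mom [-0.34  0.29 -0.03]
```

Emit:
servo_tool:
  plan:
    - [0.1,[0.0002,-0.0003,0.0015],0]
    - [0.1,[0,0,0.001],0]
    - [0.1,[0,0,0.001],0]
    - [0.1,[0,0,0],0]
    - [0.1,[0,0,0],0]

```text
t: 13.38
eef_pos: [0.4544, 0.114, 0.1126]
tool_rot: [0.138, 0.99, -0.0, -0.0]
wrist_force: [-4.8, -0.2, 3.0]
width: 0.188
```

```bash
python3 st.py
```

```text
13.38 store pos mm [-114.54   -3.35  112.61] F store [-4.61 -1.51  3.05] w 0.188 mom [-0.38  0.81 -0.01]
```

Emit:
servo_tool:
  plan:
    - [0.1,[0.001,0,0.001],0]
    - [0.1,[0,0,0.001],0]
    - [0.1,[0,0,0],0]
    - [0.1,[0,0,0],0]
    - [0.1,[0,0,0],0]

```text
t: 14.0
eef_pos: [0.4542, 0.1141, 0.1108]
tool_rot: [0.138, 0.99, -0.0, 0.0]
wrist_force: [-1.7, -1.4, 1.8]
width: 0.185
```

```bash
python3 st.py
```

```text
14.0 store pos mm [-114.81   -3.28  110.79] F store [-1.29 -1.84  1.83] w 0.185 mom [-0.51  0.32 -0.09]
```

Emit:
servo_tool:
  plan:
    - [0.1,[0,0,0.001],0]
    - [0.1,[0,0,0.001],0]
    - [0.1,[0,0,0],0]
    - [0.1,[0,0,0],0]
    - [0.1,[0,0,0],0]

```text
t: 14.62
eef_pos: [0.454, 0.1143, 0.1087]
tool_rot: [0.138, 0.99, 0.0, 0.0]
wrist_force: [-2.3, -2.1, 1.5]
width: 0.193
```

```bash
python3 st.py
```

```text
14.62 store pos mm [-115.06   -3.19  108.71] F store [-1.6  -2.59  1.51] w 0.193 mom [-0.38  0.23  0.06]
```

Emit:
servo_tool:
  plan:
    - [0.1,[0,0,0.001],0]
    - [0.1,[0,0,0.001],0]
    - [0.1,[0,0,0],0]
    - [0.1,[0,0,0],0]
    - [0.1,[0,0,0],0]

```text
t: 15.25
eef_pos: [0.4538, 0.1143, 0.1067]
tool_rot: [0.138, 0.99, 0.0, -0.0]
wrist_force: [-2.3, -1.4, 2.2]
width: 0.187
```

```bash
python3 st.py; python3 - <<'E'
from h import *
im,d,K,T=snap('wrist','w3')
im,d,K,T=snap('side','s3'); cv2.imwrite('pics/s3c.png',cv2.resize(im[150:300,200:400],None,fx=4,fy=4,interpolation=cv2.INTER_CUBIC))
E
```

```text
15.25 store pos mm [-115.19   -3.22  106.7 ] F store [-1.87 -1.96  2.17] w 0.187 mom [-0.45  0.39 -0.03]
```

View pics/w3.png

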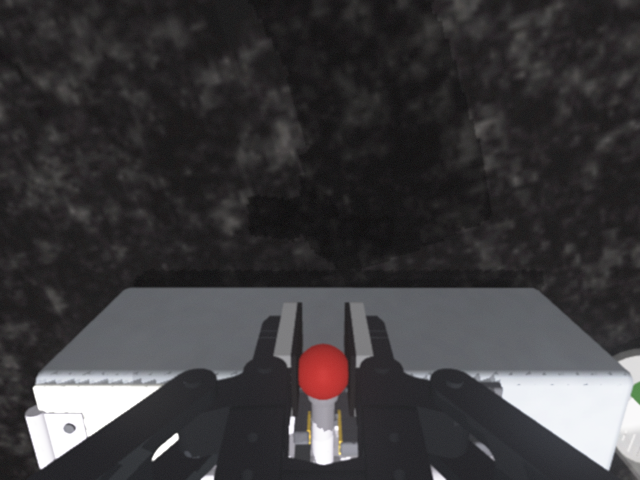

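View pics/s3c.png

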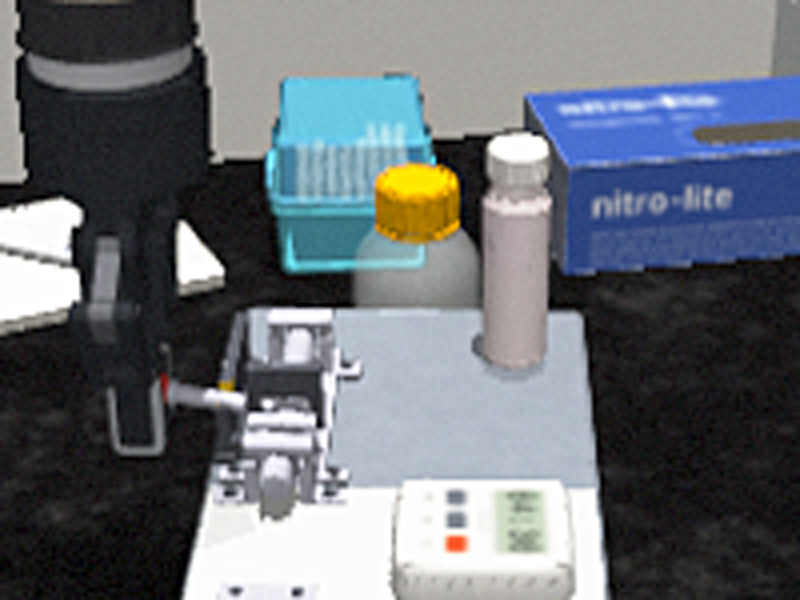

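```bash
cat > kn.py <<'E'
from h import *
import sys
c,sn=.9617,.274
M=np.array([[c,-sn,0],[sn,c,0],[0,0,1]])
for t in sys.argv[1:]:
    z=np.load(f'pics/{t}.npz'); im=z['im']; K,T=z['K'],z['T']; P=cloud(z['d'],K,T)
    b,g,r=[im[...,i].astype(int) for i in range(3)]
    m=((r>90)&(g<70)&(b<70)&(r>2*g)).astype(np.uint8)
    n,l,s,ce=cv2.connectedComponentsWithStats(m); k=1+np.argmax(s[1:,4])
    (u,v),rad=cv2.minEnclosingCircle(np.argwhere(l==k)[:,::-1].astype(np.float32))
    o=M@(T[:3,3]-[0.5655,0.0858,0]); ray=M@T[:3,:3]@np.array([(u-K[0,2])/K[0,0],(v-K[1,2])/K[1,1],1])
    q=(P[(l==k)&(z['d']>0)]-[0.5655,0.0858,0])@M.T
    a=o[[0,2]]-[-.051,.12]; b2=ray[[0,2]]
    rt=np.roots([b2@b2,2*a@b2,a@a-.0036]); 
    print(t,(u,v,rad),'pix area',s[k,4],'depth-based top',q[:,2].max().round(4),np.median(q,0).round(4))
    for x in rt:
        if np.isreal(x): p=o+ray*x.real; print('  ',(p*1000).round(1),'theta',np.arctan2(-(p[0]+.051),p[2]-.12).round(3))
        else: 
            x=x.real;p=o+ray*x; print('  cmplx',(p*1000).round(1),'R',np.hypot(p[0]+.051,p[2]-.12),'theta',np.arctan2(-(p[0]+.051),p[2]-.12).round(3))
E
python3 kn.py w1 w2 w3 side0 s3
```

```text
w1 (324.5, 240.5, 13.729630470275879) pix area 574 depth-based top 0.1897 [-0.0459  0.0354  0.1864]
   [-8.4 35.6 77.7] theta -2.353
   [-43.4  35.2 179.5] theta -0.128
w2 (323.30712890625, 340.23590087890625, 23.727693557739258) pix area 1721 depth-based top 0.19 [-0.0468  0.0336  0.1862]
   [  6.4  33.8 102.6] theta -1.865
   [-42.4  33.7 179.4] theta -0.143
w3 (323.0, 371.4700012207031, 27.633426666259766) pix area 2268 depth-based top 0.1411 [-0.115  -0.0038  0.1367]
   [-58.8  -3.9  60.5] theta 3.012
   [-110.1   -3.8  130.4] theta 1.396
side0 (276.875, 211.5625, 4.64574670791626) pix area 68 depth-based top 0.1882 [-0.0427  0.0301  0.1813]
   [-65.3 266.9  61.7] theta 2.901
   [-43.2  32.9 179.5] theta -0.131
s3 (240.5, 246.5, 2.549609661102295) pix area 8 depth-based top 0.139 [-0.1034 -0.0071  0.1335]
   [-110.4   26.4  111.4] theta 1.715
   [-94.9 -55.8 160.9] theta 0.822
```

Emit:
servo_tool:
  plan:
    - [0.25,[0,0,0],0]
    - [0.4,[0,0,0],0]
    - [0.4,[0,0,0],0]
    - [0.4,[0,0,-0.005],0]
    - [0.4,[0,0,-0.01],0]

```text
t: 15.98
eef_pos: [0.4537, 0.1142, 0.122]
tool_rot: [0.138, 0.99, -0.0, -0.0]
wrist_force: [-0.1, -0.7, 0.3]
width: 0.402
```

Emit:
servo_tool:
  plan:
    - [0.4,[0,0,-0.02],0]
    - [0.4,[0,0,-0.02],0]
    - [0.2,[-0.004,0,0],0]
    - [0,[0,0,0],0]
    - [0,[0,0,0],0]

```text
t: 16.6
eef_pos: [0.4572, 0.113, 0.1607]
tool_rot: [0.138, 0.99, -0.0, -0.001]
wrist_force: [-0.4, 0.5, 0.9]
width: -0.0
```

```bash
python3 st.py; python3 - <<'E'
from h import *
im,d,K,T=snap('wrist','w4')
im,d,K,T=snap('side','s4'); cv2.imwrite('pics/s4c.png',cv2.resize(im[150:300,200:400],None,fx=4,fy=4,interpolation=cv2.INTER_CUBIC))
E
python3 kn.py w4 s4
```

```text
16.6 store pos mm [-111.65   -3.49  160.73] F store [-0.56  0.36  0.93] w -0.0 mom [-0.05  0.02  0.01]
w4 (323.2837829589844, 290.66217041015625, 19.288238525390625) pix area 985 depth-based top 0.1659 [-0.1147 -0.0042  0.1367]
   [-80.2  -4.1  67.6] theta 2.634
   [-110.2   -4.1  129.9] theta 1.405
s4 (237.0, 246.85000610351562, 5.246283531188965) pix area 79 depth-based top 0.1381 [-0.11   -0.0089  0.133 ]
   [-109.8   -8.8  131.8] theta 1.373
   [-105.5  -31.   145.2] theta 1.138
```

View pics/s4c.png

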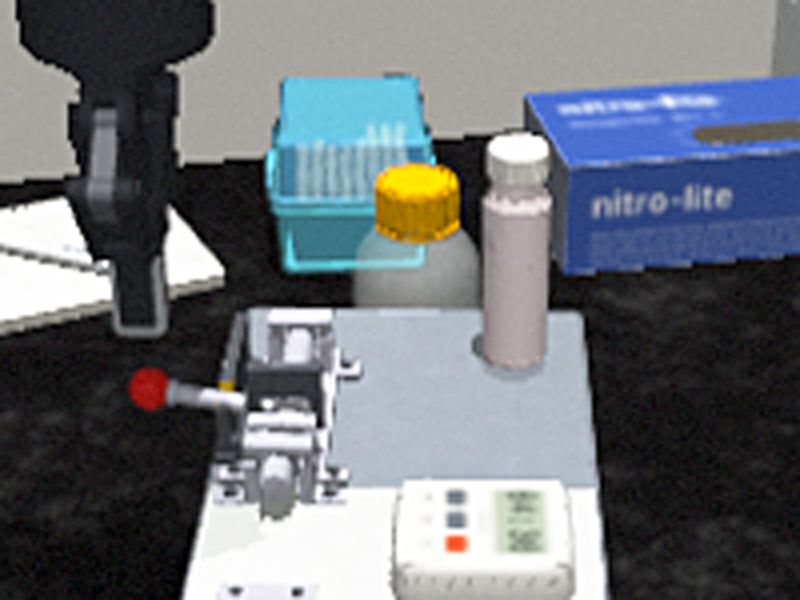

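View pics/w4.png

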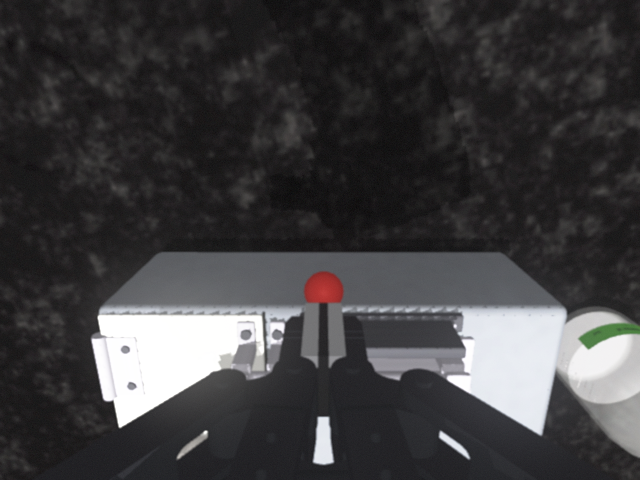

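Emit:
servo_tool:
  plan:
    - [0,[0,0,0.01],0]
    - [0,[0,0,0.008],0]
    - [0,[0,0,0.002],0]
    - [0,[0,0,0.001],0]
    - [0,[0,0,0.001],0]

```text
t: 17.32
eef_pos: [0.4579, 0.1132, 0.14]
tool_rot: [0.138, 0.99, 0.0, 0.0]
wrist_force: [-0.2, -0.4, -0.5]
width: 0.0
```

```bash
python3 st.py
```

```text
17.32 store pos mm [-110.94   -3.14  139.99] F store [-0.12 -0.44 -0.5 ] w 0.0 mom [-0.01 -0.02 -0.02]
```

Emit:
servo_tool:
  plan:
    - [0,[0,0,0.001],0]
    - [0,[0,0,0.001],0]
    - [0,[0,0,0.001],0]
    - [0,[0,0,0.001],0]
    - [0,[0,0,0],0]

```text
t: 17.95
eef_pos: [0.4577, 0.1132, 0.1357]
tool_rot: [0.138, 0.99, 0.0, -0.0]
wrist_force: [-1.2, 0.2, 1.2]
width: -0.002
```

```bash
python3 st.py
```

```text
17.95 store pos mm [-111.14   -3.19  135.69] F store [-1.19 -0.16  1.25] w -0.002 mom [-0.02  0.13  0.02]
```

Emit:
servo_tool:
  plan:
    - [0,[0,0,0.001],0]
    - [0,[0,0,0.001],0]
    - [0,[0,0,0.0005],0]
    - [0,[0,0,0],0]
    - [0,[0,0,0],0]

```text
t: 18.58
eef_pos: [0.4579, 0.1131, 0.1332]
tool_rot: [0.138, 0.99, -0.0, 0.0]
wrist_force: [0.2, 1.1, -0.1]
width: -0.001
```

```bash
python3 st.py
```

```text
18.57 store pos mm [-110.95   -3.27  133.23] F store [-0.13  1.11 -0.07] w -0.001 mom [ 0.04  0.07 -0.01]
```

Emit:
servo_tool:
  plan:
    - [0,[0,0,0.001],0]
    - [0,[0,0,0.0005],0]
    - [0,[0,0,0.0005],0]
    - [0,[0,0,0],0]
    - [0,[0,0,0],0]

```text
t: 19.2
eef_pos: [0.4577, 0.1132, 0.1314]
tool_rot: [0.138, 0.99, 0.0, -0.0]
wrist_force: [-1.8, 0.0, 3.1]
width: -0.005
```

```bash
python3 st.py
```

```text
19.2 store pos mm [-111.21   -3.22  131.44] F store [-1.69 -0.47  3.12] w -0.005 mom [-0.09  0.4  -0.03]
```

Emit:
servo_tool:
  plan:
    - [0,[0,0,0.001],0]
    - [0,[0,0,0.0005],0]
    - [0,[0,0,0.0005],0]
    - [0,[0,0,0],0]
    - [0,[0,0,0],0]

```text
t: 19.82
eef_pos: [0.4576, 0.1132, 0.1304]
tool_rot: [0.138, 0.99, 0.0, 0.0]
wrist_force: [-4.1, 0.5, 7.5]
width: -0.004
```

```bash
python3 st.py
```

```text
19.82 store pos mm [-111.3    -3.18  130.43] F store [-4.07 -0.68  7.49] w -0.004 mom [-0.21  0.92 -0.01]
```

Emit:
servo_tool:
  plan:
    - [0,[0,0,-0.002],0]
    - [0,[0,0,-0.005],0]
    - [0,[0,0,-0.015],0]
    - [0,[0.01,0,-0.03],0]
    - [0,[0.02,0,-0.04],0]

```text
t: 20.45
eef_pos: [0.4286, 0.1211, 0.2219]
tool_rot: [0.138, 0.99, -0.0, -0.001]
wrist_force: [1.1, 0.1, 0.5]
width: 0.001
```

```bash
python3 st.py; python3 - <<'E'
from h import *
im,d,K,T=snap('wrist','w5')
im,d,K,T=snap('side','s5'); cv2.imwrite('pics/s5c.png',cv2.resize(im[150:300,200:400],None,fx=4,fy=4,interpolation=cv2.INTER_CUBIC))
E
python3 kn.py w5 s5
```

```text
20.45 store pos mm [-141.33   -3.53  221.87] F store [1.05 0.45 0.53] w 0.001 mom [ 0.01  0.03 -0.02]
w5 (323.5, 284.0, 13.865524291992188) pix area 229 depth-based top 0.1299 [-0.1182 -0.0038  0.1264]
   [-88.6  -4.1  73.3] theta 2.464
   [-111.    -4.1  121.5] theta 1.545
s5 (236.89999389648438, 250.5, 5.501009464263916) pix area 81 depth-based top 0.1311 [-0.1117 -0.0088  0.1244]
   [-110.9   -7.   123.3] theta 1.515
   [-101.6  -54.2  152.3] theta 1.003
```

View pics/s5c.png

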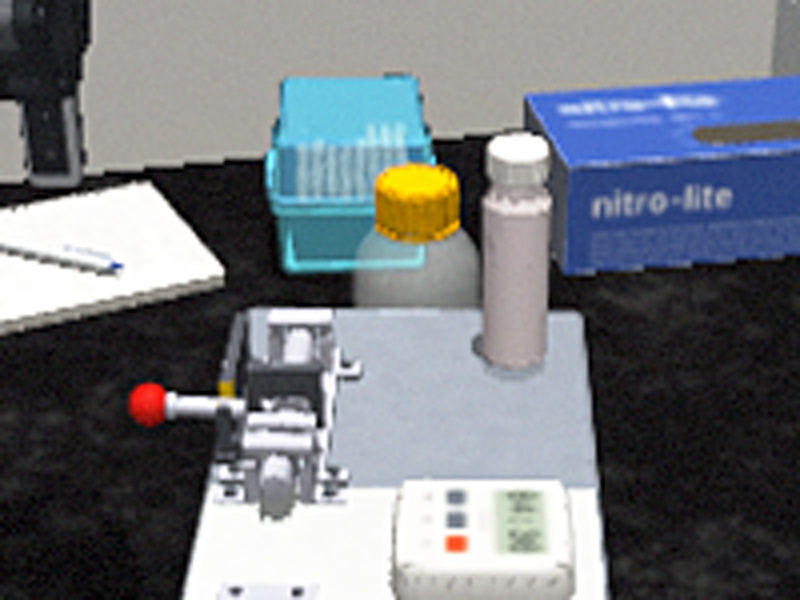

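View pics/w5.png

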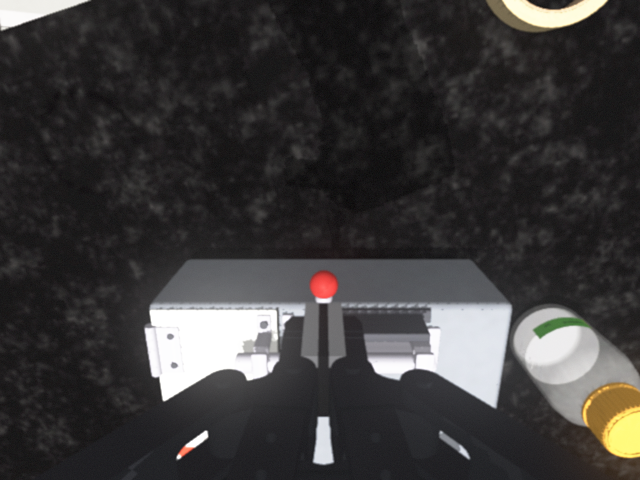

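```bash
python3 -c "
from workcell import *
print(job_done())"
```

```text
the job is handed in; nothing more can be done
None
```

The hatch is bolted: the bolt was slid to the end stop, the handle turned down onto the notch's bottom and let go, and the job handed in at about 20.5 s.

- **Slide:** I pinched the knob from above and slid the bolt about 39 mm. The stop was clear by feel: force rose to about 8 N against about 3 N of sliding friction. I backed off about 1.5 mm to centre the handle on the notch.
- **Turn:** While turning, the bolt crept back about 1 mm. I felt the stop again, found it in the same place, and re-centred. The handle then passed the guide wall's height without catching.
- **Slip:** Near the bottom the fingers slipped down over the knob, and the camera showed the handle at only about 1.39 rad. I let go and pressed the knob down with the closed fingertips until it bottomed. That took 7.5 N at the knob, which I work out as roughly 17 N on the notch bottom, the hardest push of the job and under the 25 N limit.

**Last checks:** The side camera puts the handle at about 1.52 rad and the wrist camera at about 1.55, against an expected 1.5. The small disagreement is within the calibration. The arm was clear of everything, at near-zero force. The timer and both bottles looked unmoved in the side view.

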